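# Roll a shaft blank into the V-block and butt it against the stop

## Task

Roll the thick round steel bar along the bench with your fingertips, up the ramp of the V-block and over the edge, until it lies down in the groove. Then push it on its end along the groove until it butts against the end stop, and leave it there. Only push: do not pinch or lift the bar, and leave the other things on the bench where they are.

Things in the scene. Friction and masses are not known exactly. Their poses are not given: they have to be found in the camera images.
- bar: the thick round steel bar (shaft blank) to be rolled: a plain cylinder, diameter 32 mm, length 100 mm, 0.5 to 0.7 kg, lying loose on the bench in front of the ramp. Origin at the very centre of the cylinder (16 mm above the bench at the start), x along the bar's axis; y and z turn as it rolls. It rolls easily and soon stops by itself on the level.
- v_block: steel V-block fixed to the bench, 180 mm long (y -90 to +90 mm). Origin at bench height straight under the bottom line of its groove, midway along it; z up, y along the groove, x across it, away from the ramp. Groove sides slope 30 degrees, bottom 1.5 mm above the bench at x = 0; the far side climbs to a land 22.5 mm high at x = 36 to 52 mm. A bar seated in it has its centre at x = 0, z = 20 mm.
- ramp_edge (a point): the middle of the V-block's near edge, 9.6 mm above the bench, at x = -14 mm in the block's frame, axes as the block. The ramp rises evenly to it from the bench at x = -68 mm; past it the surface falls into the groove.
- stop_face (a point): point on the inner face of the end stop, on the axis of the seated bar: block frame x = 0, y = -80 mm, z = 20 mm, axes as the block. The stop is an upright plate 10 mm thick, 46 mm high, over x = -16 to +36 mm at the block's -y end (the robot's right); the +y end is open. A seated bar against it has its centre at y = -30 mm; sliding it there takes 2 to 4 N.
- thin_bar: bystander: a thinner steel bar, diameter 16 mm, length 90 mm, loose on the bench to the left of the work; origin at its centre, x along its axis. Leave it alone.
- lock_cylinder: bystander: a lock cylinder, 33 x 62 x 17 mm, lying to the left of the work, origin at the centre of its underside. Leave it alone.
- parts_box: bystander: a small red carton, 90 x 52 x 32 mm, left of the work, origin at the centre of its underside. Leave it alone.
- tape_roll: bystander: a roll of tape lying flat behind the V-block, 100 mm across, 24 mm high, origin at the centre of its underside. Leave it alone.
- oil_bottle: bystander: an oil bottle standing behind the V-block, 50 mm wide, 150 mm high with its spout, origin at the centre of its underside. Leave it alone.

How it is judged:
By the outcome, as a careful person would: the job done as asked, in the order asked, and still so for the second after the job is handed in, with the robot touching nothing.
It also fails if it takes over 64 s, if anything falls off the work surface, if the arm or the gripper's body presses on something with over 40 N, if the wrist force passes 120 N, or if a joint passes its speed limit or range.

## Robot

A 6-joint arm with a two-finger parallel gripper is mounted at the origin on a cart in front of the work surface, level with it; the furniture and walls round the work are solid. World frame = base frame: x ahead of the robot, y to its left, z up, the work surface at z = 0. Lengths are in m, angles in rad, forces in N, time in s.
With the tool pointing down it reaches from about 0.25 to 0.8 m from the base axis. Payload 3.9 kg.
Tool frame: the origin (TCP) lies on the centre line of the jaws, within the pads' length; the fingertips stand 8 mm ahead of it and the grasp point (between the pads) lies 11 mm behind it; z points along the fingers, y is the line along which they close (so a half turn about z gives the same grasp; the last joint's range is limited). The gripper opens to 85 mm and grips with 20 to 120 N. Pads are 22 mm wide; open, the fingers measure 114 mm over their backs; the gripper's body (76 mm by 85 mm) begins 54 mm behind the grasp point. The pads swing forward as they close: fully open they stand 13 mm farther back than shut.
Start: joints at [1.171, 0.26, -0.138, 1.173, 0, 1.571], TCP at [0.204, 0.484, 0.239] pointing down, gripper open.
Joint ranges: [-2.78, 2.78], [-0.83, 1.72], [-1.28, 1.37], [-1.9, 2.12], [-1.57, 1.48], [-3.14, 3.14]. Speed limits (rad/s): [2.57, 2.57, 3.14, 3.14, 3.14, 3.14].

## Interface

Orientations are given as a unit quaternion [x, y, z, w].
In Python, from bench import arm, eyes gives the robot as it stands. The module is installed in compiled form; this text tells all that it offers.
- The arm moves only by the tool move_arm, never from a script. Its argument "motion" is a list of rows, each a list of 7 numbers: the shift along the world's x, y, z in cm, then the turn, a rotation vector about the world's x, y, z in rad, then the opening, from 0 (shut) to 1 (fully open). A call has 1 to 20 rows; each row is the pose to reach, as a shift and turn from the pose commanded when the call began; what a row does not reach only later rows make up. A row lasts 1/8 s, in which the tool goes at most 62.5 mm and 10.7 degrees, less where a joint would pass 70% of its speed; a pose out of reach is approached as far as the arm can. A call with a gripper value outside its range is refused whole. The fingers move at their own pace and stop on an object; "newtons" is the grip in N (left out, the last holds). Time passes only in rows, so rows that repeat a pose let the fingers close. It gives the time, the measured TCP pose, the force, the opening and the grip force at its end, in the units of the state.
- arm.sense(): the state, without advancing time (a new reading comes with each control period).
- eyes.get_image(name): name is "side" or "top" or "wrist"; returns a dict with "frame" (480x640x3 uint8, red, green, blue), "camera_matrix" (3x3 intrinsics, pixels), "k1" (the pictures are not rectified: a ray, as slopes to the right and down, at radius r is drawn at 1 + k1 r^2 times it, then the intrinsics apply), "rvec" (rotation vector, rad) and "tvec" (3), from world to camera coordinates, as OpenCV has them. Camera axes: x right, y down, z forward; pixel columns grow to the right and rows downward; lengths in m; the calibration is good to about 2 mm. A picture is of the moment at which its call begins. There is no depth.
- arm.sign_off(): hands the job in; it is judged then, once.
The state is a dict: "clock": time; "joint_positions": joint angles; "qvel": joint speeds; "tau": joint torques, N m; "eef_pos": TCP position; "orientation": TCP orientation; "wrist_force": force on the tool from outside, world axes, zero at the start; "wrist_torque": the same for the moment, N m; "gripper_width": finger opening in m; "gripper_force": force on a finger pad.
Only numpy, scipy, OpenCV 4.12 (cv2) and the standard library are available. Lean on these libraries where they do the work, as an engineer would, in place of code of your own. Each camera call takes 0.05 s, during which the arm holds its last target. There are 200 camera calls.

## Working session

There is one attempt and no reset: what is moved stays moved. The work goes in short steps, Python scripts to look and compute and a tool call to move; the robot and the scene stay as the last step left them, time stands still between calls to the robot, and variables do not carry over. Pictures are saved under pics/ and viewed, at most 10 in all, crops included, and the job is handed in when it is done.

Besides the shell and the picture viewer there is one more tool, called after "Emit:" as a command line: name --pt "numbers of a row" for each row, then --argument value for the rest. move_arm: Moves the arm, as the interface text tells. Its arguments: {"type":"object","properties":{"motion":{"type":"array","items":{"type":"array","items":{"type":"number"}}},"newtons":{"type":"number"}},"required":["motion"]}

```bash
mkdir -p pics
cat > h.py <<'E'
import numpy as np, cv2
from bench import arm, eyes
def snap(n,f):
    d=eyes.get_image(n); cv2.imwrite('pics/'+f,d['frame'][:,:,::-1]); return d
def pt(d,u,v,z):
    K=np.array(d['camera_matrix']); x=(u-K[0,2])/K[0,0]; y=(v-K[1,2])/K[1,1]
    X,Y=x,y
    for _ in range(20):
        s=1+d['k1']*(X*X+Y*Y); X,Y=x/s,y/s
    R=cv2.Rodrigues(np.array(d['rvec'],float))[0]; t=np.array(d['tvec'],float).ravel()
    c=-R.T@t; r=R.T@np.array([X,Y,1.]); return c+r*(z-c[2])/r[2]
E
python3 - <<'E'
from h import *
import pickle
D={n:snap(n,n+'0.png') for n in('top','side')}
pickle.dump(D,open('d0.pkl','wb'))
for n,d in D.items():
    R=cv2.Rodrigues(np.array(d['rvec'],float))[0]; print(n,-R.T@np.array(d['tvec']).ravel(),R[2],d['k1'])
print(arm.sense())
E
```

```text
top [ 0.4393016  -0.11576093  1.03085412] [ 0.19095785  0.01009496 -0.98154633] -0.11808911766445772
side [0.60867473 0.35513271 0.77739307] [-0.00116937 -0.52651616 -0.85016432] -0.038032033384574684
{'clock': 0.1, 'joint_positions': array([ 1.17097857e+00,  2.60603368e-01, -1.39261972e-01,  1.17268808e+00,
        1.07218043e-05,  1.57085485e+00]), 'qvel': array([-0.00013272, -0.00043284,  0.00428023,  0.00028695,  0.00055869,
       -0.0001403 ]), 'tau': array([-3.22865535e-04, -4.06509054e+01,  2.54526579e+01,  1.01106672e-02,
       -5.49971980e-05, -1.99974266e-06]), 'eef_pos': array([0.20411808, 0.48303868, 0.23854767]), 'orientation': array([ 1.98608632e-01,  9.80078486e-01, -8.59992214e-04, -1.79691075e-04]), 'wrist_force': array([-1.09240624,  0.31240092, -0.41938657]), 'wrist_torque': array([-0.00948957, -0.0455164 , -0.06855894]), 'gripper_force': 0.0, 'gripper_width': 0.08530432256168695}
```

View pics/top0.png

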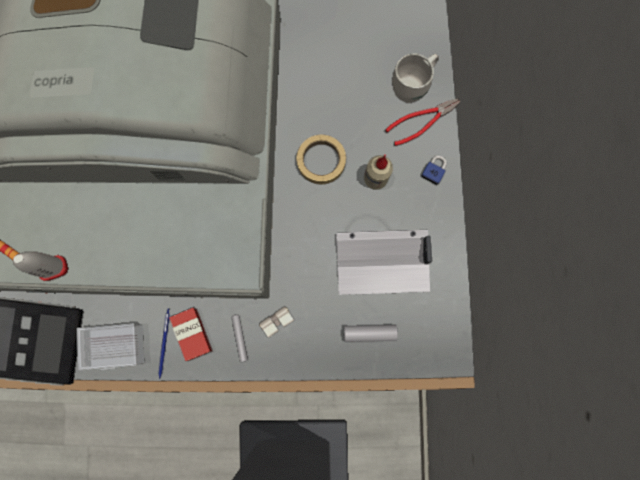

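View pics/side0.png

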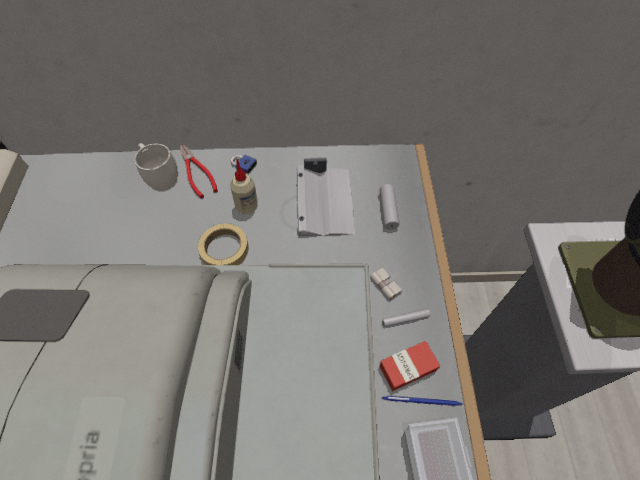

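The top view shows the bar at (342–397, 333). The V-block spans (337–430, 232–293), with its dark stop at (427,250). The side view agrees. I'll enlarge the work area for finer readings.

Run:
```python
from h import *
import pickle
D=pickle.load(open('d0.pkl','rb'))
a=D['top']['frame'][215:355,320:445,::-1]
b=D['side']['frame'][145:245,285:410,::-1]
A=cv2.resize(a,None,fx=4,fy=4,interpolation=cv2.INTER_CUBIC)[:560]; 
cv2.imwrite('pics/tc.png',A)
```

```text
(no output)
```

View pics/tc.png

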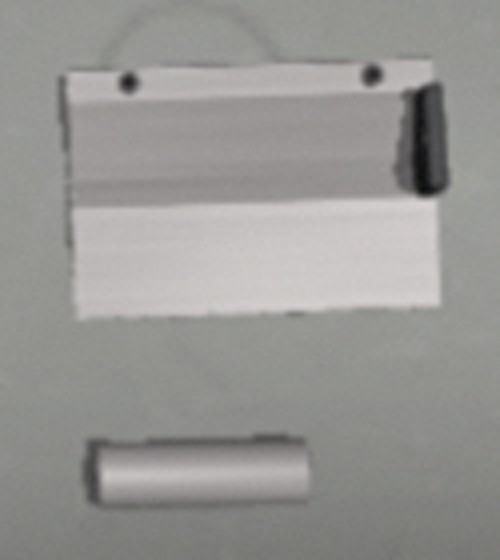

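The crop shows the ramp foot line from (77,318) to (440,304), the ridge from (72,208) to (438,197) and the far edge from (65,73) to (432,60). The bar spans x 97–308 and y 441–503 in crop pixels.

```bash
cat >> h.py <<'E'
def silh(d,lo,hi,z,val):
    pass
E
python3 - <<'E'
from h import *
import pickle
D=pickle.load(open('d0.pkl','rb'))['top']
f=lambda x,y,z: pt(D,320+(x+.5)/4-.5,215+(y+.5)/4-.5,z)
for n,p in dict(footL=(77,318,0),footR=(440,304,0),ridL=(72,208,.0096),ridR=(438,197,.0096),farL=(65,73,.0225),farR=(432,60,.0225),stopT=(440,140,.046),
  bTL=(97,443,.016),bTR=(308,440,.016),bBL=(97,505,.016),bBR=(308,500,.016)).items(): print(n,f(*p).round(4))
E
```

```text
footL [ 0.5276 -0.1425  0.    ]
footR [ 0.5313 -0.3218  0.    ]
ridL [ 0.5809 -0.1409  0.0096]
ridR [ 0.5832 -0.3216  0.0096]
farL [ 0.646  -0.1385  0.0225]
farR [ 0.6496 -0.3196  0.0225]
stopT [ 0.6055 -0.3166  0.046 ]
bTL [ 0.4661 -0.1504  0.016 ]
bTR [ 0.4657 -0.2518  0.016 ]
bBL [ 0.4367 -0.1498  0.016 ]
bBR [ 0.4372 -0.2507  0.016 ]
```

Emit:
move_arm --pt "3 -6 0 0 0 0.1 0.6" --pt "6 -12 0 0 0 0.2 0.6" --pt "9 -18 0 0 0 0.3 0.6" --pt "12 -24 0 0 0 0.4 0.6" --pt "14 -30 0 0 0 0.418 0.6" --pt "16 -36 0 0 0 0.418 0.6" --pt "18 -42 0 0 0 0.418 0.6" --pt "19 -48 0 0 0 0.418 0.6" --pt "20 -54 -2 0 0 0.418 0.6" --pt "20 -60 -4 0 0 0.418 0.6" --pt "20 -66 -8 0 0 0.418 0.6" --pt "20 -68.5 -12 0 0 0.418 0.6" --pt "20 -68.5 -15 0 0 0.418 0.6" --pt "20 -68.5 -15 0 0 0.418 0.6" --pt "20 -68.5 -15 0 0 0.418 0.6" --pt "20 -68.5 -15 0 0 0.418 0.6" --pt "20 -68.5 -15 0 0 0.418 0.6"

```text
clock: 2.22
eef_pos: [0.4055, -0.2013, 0.0907]
orientation: [-0.01, 1.0, -0.001, 0.001]
wrist_force: [0.4, -0.9, 0.2]
gripper_width: 0.0508
gripper_force: 0.0
```

Run:
```python
from h import *
s=arm.sense(); print(s['clock'],s['eef_pos'],s['orientation'],s['joint_positions'],s['gripper_width'],s['wrist_force'])
a=snap('top','t1.png')['frame']; w=snap('wrist','w1.png')['frame']
b=a[200:400,300:500]
cv2.imwrite('pics/m1.png',np.hstack([cv2.resize(b,(480,480)),w[:,160:480]] )[:,:,::-1])
```

```text
2.225 [ 0.40545412 -0.20132919  0.09067564] [-9.67837314e-03  9.99952183e-01 -6.23963412e-04  1.25362315e-03] [-4.60902589e-01  2.59103709e-01 -5.66495955e-01  7.42396126e-01
  2.45129180e-05 -4.80259622e-01] 0.050822713248225425 [ 0.35231961 -0.87573177  0.20255437]
```

View pics/m1.png

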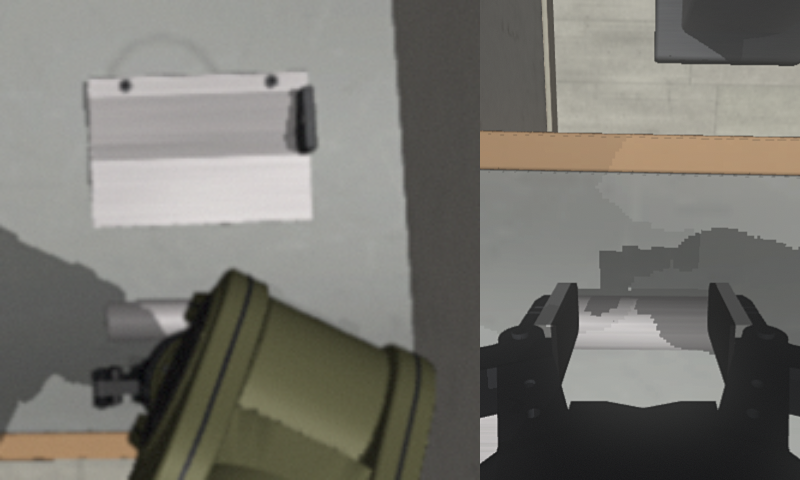

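The wrist view has the bar lying across between the open fingers, with its ends hidden behind them at about (570,320) and (720,320). The top view shows nothing has moved. Descending behind the bar, then pushing slowly.

Emit:
move_arm --pt "0 0 -3 0 0 0 0.6" --pt "0 0 -6 0 0 0 0.6" --pt "0 0 -7.6 0 0 0 0.6" --pt "0 0 -7.6 0 0 0 0.6" --pt "0.5 0 -7.6 0 0 0 0.6" --pt "1 0 -7.6 0 0 0 0.6" --pt "1.5 0 -7.6 0 0 0 0.6" --pt "1.8 0 -7.6 0 0 0 0.6" --pt "2.1 0 -7.6 0 0 0 0.6" --pt "2.5 0 -7.6 0 0 0 0.6" --pt "2.9 0 -7.6 0 0 0 0.6" --pt "3.3 0 -7.6 0 0 0 0.6" --pt "3.7 0 -7.6 0 0 0 0.6"

```text
clock: 3.95
eef_pos: [0.4417, -0.2014, 0.0133]
orientation: [-0.009, 1.0, -0.0, 0.0]
wrist_force: [0.6, -0.4, 0.3]
gripper_width: 0.0513
gripper_force: 0.2
```

Run:
```python
from h import *
s=arm.sense(); print(s['clock'],s['eef_pos'],s['wrist_force'])
a=snap('side','s1.png')['frame']; w=snap('wrist','w2.png')['frame']
b=a[130:250,270:430]
cv2.imwrite('pics/m2.png',np.hstack([cv2.resize(b,(480,360)),cv2.resize(w[:,160:480],(240,360))] )[:,:,::-1])
```

```text
3.95 [ 0.44165982 -0.20143487  0.01328699] [ 0.64306103 -0.42626094  0.26689037]
```

View pics/m2.png

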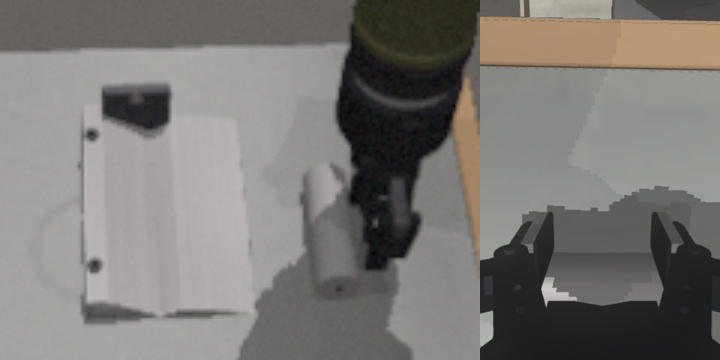

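The side view shows the bar just ahead of the fingers. Its left end face is near (382,225) and its right end near (377,187) in full-image pixels, and nothing else has been disturbed. Measuring its axis.

Run:
```python
from h import *
import pickle
D=pickle.load(open('d0.pkl','rb'))['side']
for u,v in((382,225),(377,187)): print(pt(D,u,v,.016))
print(pt(D,353,233,0),pt(D,350,169,0)) # foot check
```

```text
[ 0.47023901 -0.151801    0.016     ]
[ 0.47115096 -0.25412702  0.016     ]
[ 0.53110245 -0.14375489  0.        ] [ 0.52653241 -0.32263095  0.        ]
```

Emit:
move_arm --pt "0.5 0 0 0 0 0 0.6" --pt "1 0 0 0 0 0 0.6" --pt "1.5 0 0 0 0 0 0.6" --pt "2 0 0 0 0 0 0.6" --pt "2.5 0 0 0 0 0 0.6" --pt "3 0 0 0 0 0 0.6" --pt "3.5 0 0 0 0 0 0.6" --pt "4 0 0 0 0 0 0.6" --pt "4.5 0 0 0 0 0 0.6" --pt "5 0 0 0 0 0 0.6" --pt "5.4 0 0 0 0 0 0.6" --pt "5.8 0 0 0 0 0 0.6" --pt "6.2 0 0.1 0 0 0 0.6" --pt "6.6 0 0.15 0 0 0 0.6" --pt "7 0 0.2 0 0 0 0.6" --pt "7.4 0 0.3 0 0 0 0.6" --pt "7.8 0 0.4 0 0 0 0.6" --pt "8.2 0 0.45 0 0 0 0.6" --pt "8.6 0 0.5 0 0 0 0.6" --pt "9 0 0.6 0 0 0 0.6"

```text
clock: 6.55
eef_pos: [0.5315, -0.2014, 0.0193]
orientation: [-0.009, 1.0, 0.0, -0.0]
wrist_force: [-4.5, 0.4, 2.6]
gripper_width: 0.0514
gripper_force: 2.2
```

Run:
```python
from h import *
s=arm.sense(); print(s['clock'],s['eef_pos'],s['wrist_force'])
a=snap('side','s3.png')['frame']
b=a[130:250,270:430]
cv2.imwrite('pics/m3.png',cv2.resize(b,(640,480))[:,:,::-1])
```

```text
6.55 [ 0.5315264  -0.20140101  0.01930344] [-4.45066979  0.39665577  2.61591685]
```

View pics/m3.png

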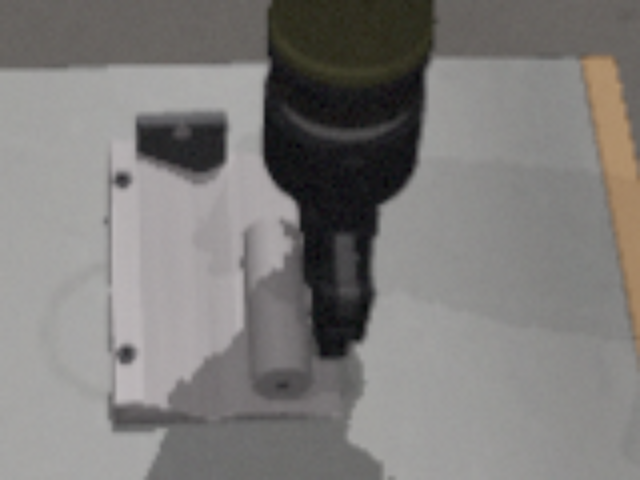

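The side view shows the bar on the ramp, parallel to the ridge, with its end face at about (280,385) in the crop and the fingers behind it. Pushing on over the edge.

Emit:
move_arm --pt "0.3 0 0.05 0 0 0 0.6" --pt "0.6 0 0.1 0 0 0 0.6" --pt "0.9 0 0.15 0 0 0 0.6" --pt "1.2 0 0.2 0 0 0 0.6" --pt "1.5 0 0.25 0 0 0 0.6" --pt "1.8 0 0.3 0 0 0 0.6" --pt "2.0 0 0.35 0 0 0 0.6" --pt "2.2 0 0.4 0 0 0 0.6" --pt "2.4 0 0.4 0 0 0 0.6" --pt "2.6 0 0.4 0 0 0 0.6" --pt "2.8 0 0.4 0 0 0 0.6" --pt "2.8 0 0.4 0 0 0 0.6" --pt "2.8 0 0.4 0 0 0 0.6"

```text
clock: 8.22
eef_pos: [0.5593, -0.2014, 0.0232]
orientation: [-0.009, 1.0, 0.0, -0.0]
wrist_force: [0.2, 0.0, 0.1]
gripper_width: 0.0512
gripper_force: 0.0
```

Run:
```python
from h import *
s=arm.sense(); print(s['clock'],s['eef_pos'],s['wrist_force'])
a=snap('side','s4.png')['frame']
b=a[130:250,270:430]
cv2.imwrite('pics/m4.png',cv2.resize(b,(640,480))[:,:,::-1])
```

```text
8.225 [ 0.55926783 -0.20136747  0.02324389] [0.19867232 0.04735796 0.13129548]
```

View pics/m4.png

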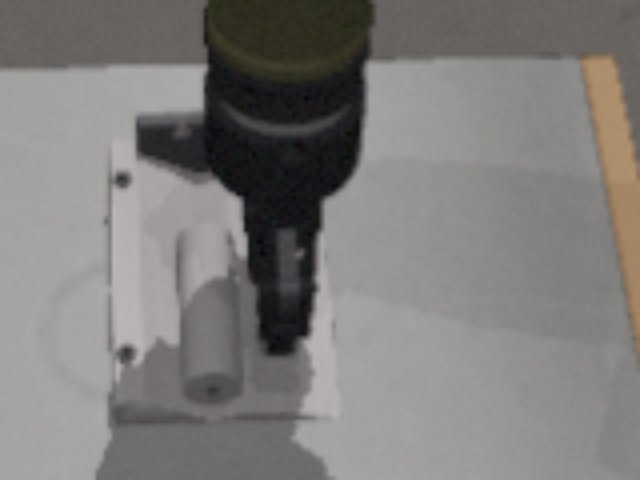

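The side view shows the bar down in the groove, with its end face at crop (213,388), which is (323,227) in the full image. It's clear of the fingers. Retreat, close the gripper, and move to the +y end.

Run:
```python
from h import *
import pickle
D=pickle.load(open('d0.pkl','rb'))['side']
print(pt(D,323.2,227,.02),pt(D,321,188,.02))
```

```text
[ 0.59450839 -0.14763623  0.02      ] [ 0.59644623 -0.25178282  0.02      ]
```

Emit:
move_arm --pt "-1 0 0.5 0 0 0 0.6" --pt "-2 0 3 0 0 0 0.6" --pt "-2 0 7 0 0 0 0.3" --pt "-2 2 10 0 0 0 0" --pt "0 6 10 0 0 0 0" --pt "2 9 10 0 0 0 0" --pt "3.6 9.8 10 0 0 0 0" --pt "3.6 9.8 10 0 0 0 0" --pt "3.6 9.8 6 0 0 0 0" --pt "3.6 9.8 3 0 0 0 0" --pt "3.6 9.8 1 0 0 0 0" --pt "3.6 9.8 0 0 0 0 0" --pt "3.6 9.8 0 0 0 0 0"

```text
clock: 9.9
eef_pos: [0.5942, -0.1038, 0.023]
orientation: [-0.009, 1.0, 0.0, -0.001]
wrist_force: [-1.0, 0.2, 0.3]
gripper_width: -0.0001
gripper_force: 0.0
```

Emit:
move_arm --pt "0 -0.8 0 0 0 0 0" --pt "0.05 -1.6 0 0 0 0 0" --pt "0.05 -2.2 0 0 0 0 0" --pt "0.05 -2.6 0 0 0 0 0" --pt "0.05 -3 0 0 0 0 0" --pt "0.05 -3.4 0 0 0 0 0" --pt "0.1 -3.8 0 0 0 0 0" --pt "0.1 -4.2 0 0 0 0 0" --pt "0.1 -4.6 0 0 0 0 0" --pt "0.1 -5 0 0 0 0 0" --pt "0.1 -5.4 0 0 0 0 0" --pt "0.1 -5.8 0 0 0 0 0" --pt "0.1 -6.2 0 0 0 0 0" --pt "0.1 -6.6 0 0 0 0 0" --pt "0.1 -7 0 0 0 0 0" --pt "0.15 -7.4 0 0 0 0 0" --pt "0.15 -7.8 0 0 0 0 0" --pt "0.15 -8.2 0 0 0 0 0"

```text
clock: 12.15
eef_pos: [0.5968, -0.1856, 0.0233]
orientation: [-0.009, 1.0, 0.0, 0.0]
wrist_force: [0.2, 2.9, 2.1]
gripper_width: -0.0003
gripper_force: 1.7
```

Run:
```python
from h import *
s=arm.sense(); print(s['clock'],s['eef_pos'],s['wrist_force'])
a=snap('side','s5.png')['frame']
b=a[130:250,270:430]
cv2.imwrite('pics/m5.png',cv2.resize(b,(640,480))[:,:,::-1])
```

```text
12.15 [ 0.59683943 -0.18564859  0.02333325] [0.236134   2.89867256 2.0737193 ]
```

View pics/m5.png

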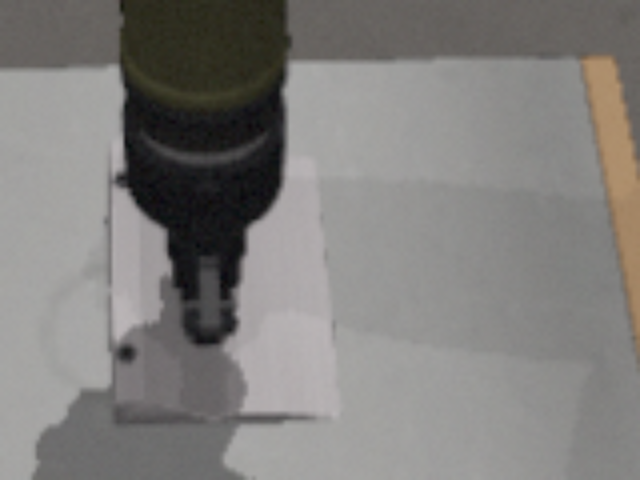

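The side view shows the fingers pushing the bar along the groove, with the bar hidden behind them. The 2.9 N reading is the expected sliding force. Creeping on until the stop is felt.

Emit:
move_arm --pt "0 -0.2 0 0 0 0 0" --pt "0 -0.4 0 0 0 0 0" --pt "0 -0.6 0 0 0 0 0" --pt "0 -0.7 0 0 0 0 0" --pt "0 -0.8 0 0 0 0 0" --pt "0 -0.9 0 0 0 0 0"

```text
clock: 12.95
eef_pos: [0.5969, -0.1944, 0.0233]
orientation: [-0.009, 1.0, -0.0, 0.0]
wrist_force: [0.1, 4.1, 1.1]
gripper_width: 0.0002
gripper_force: 1.7
```

Emit:
move_arm --pt "0 -0.1 0 0 0 0 0" --pt "0 -0.2 0 0 0 0 0"

```text
clock: 13.2
eef_pos: [0.5969, -0.1961, 0.0233]
orientation: [-0.009, 1.0, 0.0, 0.0]
wrist_force: [0.1, 4.9, 2.0]
gripper_width: -0.0001
gripper_force: 2.7
```

Emit:
move_arm --pt "0 -0.1 0 0 0 0 0" --pt "0 -0.2 0 0 0 0 0"

```text
clock: 13.45
eef_pos: [0.5969, -0.1962, 0.0234]
orientation: [-0.01, 1.0, 0.002, 0.0]
wrist_force: [0.8, 11.5, 3.4]
gripper_width: -0.0001
gripper_force: 5.2
```

The force rose to 11.5 N and the bar stopped moving, so it's against the stop. Back off along +y and retreat.

Emit:
move_arm --pt "0 0.3 0 0 0 0 0" --pt "0 1 0 0 0 0 0" --pt "0 2.5 0 0 0 0 0" --pt "0 4 1 0 0 0 0" --pt "0 5 5 0 0 0 0" --pt "-3 6 10 0 0 0 0" --pt "-8 8 14 0 0 0 0" --pt "-14 13 18 0 0 0 0" --pt "-16 19 18 0 0 0 0" --pt "-18 25 18 0 0 0 0" --pt "-18 25 18 0 0 0 0" --pt "-18 25 18 0 0 0 0"

```text
clock: 14.95
eef_pos: [0.416, 0.0533, 0.2042]
orientation: [-0.011, 1.0, -0.0, 0.001]
wrist_force: [0.5, -1.2, 0.0]
gripper_width: -0.0001
gripper_force: 0.0
```

Run:
```python
from h import *
a=snap('side','s6.png')['frame']; t=snap('top','t6.png')['frame']
cv2.imwrite('pics/m6.png',np.hstack([cv2.resize(a[130:250,270:430],(400,300)),cv2.resize(t[120:360,200:460],(325,300))])[:,:,::-1])
```

```text
(no output)
```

View pics/m6.png

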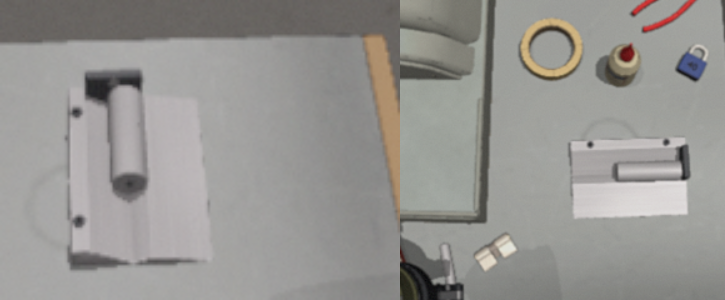

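Both views show the bar seated in the groove, butted against the stop. The bystanders in view haven't moved, and the arm is clear.

```bash
python3 -c "
from bench import arm
print(arm.sign_off())"
```

```text
the job is handed in; nothing more can be done
None
```

The bar was rolled up the ramp into the groove and pushed along until it butted against the end stop; the job was handed in at about 15 s with the arm clear and no sign that anything else was moved.

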